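Open the tail stop of a fit-up jig and seat the tube

ROBOT

A 6-joint arm with a two-finger parallel gripper is mounted at the origin on a cart in front of the work surface, level with it; the furniture and walls round the work are solid. World frame = base frame: x ahead of the robot, y to its left, z up, the work surface at z = 0. Lengths are in m, angles in rad, forces in N, time in s.
With the tool pointing down it reaches from about 0.3 to 1 m from the base axis. Payload 5.1 kg.
Tool frame: the origin (TCP) lies midway between the tips of the shut fingers; the grasp point (between the pads) lies 19 mm behind it; z points along the fingers, y is the line along which they close (so a half turn about z gives the same grasp; the last joint's range is limited). The gripper opens to 95 mm and grips with 3 to 60 N. Pads are 20 mm wide; open, the fingers measure 119 mm over their backs; the gripper's body (75 mm by 180 mm) begins 59 mm behind the grasp point.
Start: joints at [1.214, 0.124, 1.65, -0, 1.367, -0.083], TCP at [0.176, 0.626, 0.215] pointing down, gripper open.
Joint ranges: [-2.61, 2.61], [-1.02, 2.33], [0.03, 2.71], [-1.35, 4.49], [0.32, 2.68], [-2.91, 2.91]. Speed limits (rad/s): [2.57, 2.57, 3.14, 3.14, 3.14, 3.14].

INTERFACE

Orientations are given as a unit quaternion [w, x, y, z].
In Python, from cell import get_state, camera, finish_job gives the robot as it stands.
- The arm moves only by the shell command python3 -m handwheel 'ROWS' [OPENING] [FORCE]. ROWS is JSON, a list of rows, each an object with "offset": the shift along the world's x, y, z in mm, a list of three; "yaw": the turn about the world's z in degrees. In form: [{"offset": [dx, dy, dz], "yaw": yaw}, ...]. A call has 1 to 5 rows; each row is the pose to reach, as a shift and turn from the pose commanded when the call began; what a row does not reach only later rows make up. A row lasts 1/10 s, in which the tool goes at most 50 mm and 8.59 degrees, less where a joint would pass 70% of its speed; a pose out of reach is approached as far as the arm can. A call with a gripper value outside its range is refused whole. OPENING is the opening, from 0 (shut) to 1 (fully open), set as the call begins (- or left out, the last holds). The fingers move at their own pace and stop on an object; FORCE is the grip in N (left out, the last holds). Time passes only in rows, so rows that repeat a pose let the fingers close. It gives the time, the measured TCP pose, the force, the opening and the grip force at its end, in the units of the state.
- get_state(): the state, without advancing time (a new reading comes with each control period).
- camera(name): name is "side" or "top" or "wrist"; returns a dict with "color" (400x640x3 uint8, red, green, blue), "range_z" (400x640 float32, m along the optical axis (not along the pixel's ray), 0 where there is no reading), "K" (3x3 intrinsics, pixels), "R" (3x3) and "t" (3): a world point X has camera coordinates R X + t; the wrist camera has in their place "tool_from_camera" (4x4, takes a point from camera to tool coordinates, whose origin is the TCP and whose axes are the flange's). Camera axes: x right, y down, z forward; pixel columns grow to the right and rows downward; lengths in m; the calibration is good to about 2 mm. A picture is of the moment at which its call begins: read the wrist's pose just before it.
- finish_job(): hands the job in; it is judged then, once.
The state is a dict: "time_s": time; "joint_pos": joint angles; "qvel": joint speeds; "effort": joint torques, N m; "ee_pos": TCP position; "tool_rot": TCP orientation; "force": force on the tool from outside, world axes, zero at the start; "torque": the same for the moment, N m; "width": finger opening in m; "gripper_force": force on a finger pad.
Only numpy, scipy, OpenCV 4.12 (cv2) and the standard library are available. Lean on these libraries where they do the work, as an engineer would, in place of code of your own. Each camera call takes 0.05 s, during which the arm holds its last target. There are 200 camera calls.

TASK

Get the welding fit-up jig ready for a second piece. Press the round lock button on top of the sliding tail stop right down with a fingertip and, keeping it down, slide the tail stop away from the tube along its rail until it is fully back against the rubber end stop; then let the button come up so that the tail stop is locked there. Now that there is room behind the square tube, push the tube with a fingertip along its guide until its far end is up against the fixed head block. Nothing is picked up: the tube stays down flat between its guide strips, the tail stop is never forced along with its button up, and everything else on the table stays as it lies.

Things in the scene. Friction and masses are not known exactly. Their poses are not given: they have to be found in the camera images.
- jig: Fit-up jig bolted to the table: a dark steel T-slot rail 450 mm long, 70 mm wide, its flat top 36 mm above the table; four feet reach 67 mm either side of its centre line. Origin on the table under the centre line; y axis along the rail from head block to end stop, x across it, z up.
- head_face (a point): Middle of the face of the head block, the solid block fixed at the rail's -y end (70 mm wide, 45 mm long, top 80 mm above the table). The face looks along the jig's +y and lies at jig y = -0.165; the point is 51 mm above the table.
- stop_face (a point): Middle of the rubber face of the end stop, the smaller block fixed at the rail's +y end (70 mm wide, top 68 mm above the table, screw heads 73 mm). The face looks along the jig's -y and lies at jig y = +0.195; the point is 52 mm above the table.
- tail_stop (a joint): Place of the tail stop, an aluminium saddle (82 mm wide, 90 mm long, flat top 58 mm above the table) astride the rail between tube and end stop. In m along the jig's +y: 0 nearest the head block, 0.135 back on the end stop. Locked it resists about 40 N; with the button down it slides with about 1 N of friction.
- tail_nose (a point): Middle of the tail stop's nose plate, the upright face toward the tube (looks along the jig's -y), 51 mm above the table, 45 mm from the button's axis; moves with the tail stop. The nose is 60 mm wide, 14 mm thick, its top 79 mm above the table; 31 mm are free between it and the button's axis.
- tail_ledge (a point): Middle of the inner face of the raised ledge across the tail stop's other end, 28 mm from the button's axis on the side of the end stop: a fingertip on the button can push the tail stop along by it. 70 mm wide, 17 mm thick, top 75 mm above the table (screw heads 78 mm). Between nose and ledge the saddle is open to both sides.
- lock_button (a joint): How far the lock button is down, m: 0 up (locked) to 0.005 fully down. Its spring takes about 6 N to start it and 9 N to hold it fully down, and pushes it up again by itself. Pressed 3 mm or more counts as down, under 1 mm as up.
- lock_top (a point): Centre of the round top of the black lock button, 32 mm across, 69 mm above the table when up and 64 mm when down. It moves with the tail stop and stands at jig x = 0, y = 0.015 + the value of joint tail_stop.
- tube: Dark square steel tube offcut, 30 x 30 mm, 90 mm long, about 0.2 kg, loose on the rail's top in front of the head block, lying along the jig's y between two low guide strips (9 mm high, 34 mm apart, jig y -0.163 to -0.038). Origin at the middle of its underside, 36 mm above the table; ends 45 mm either way along its y. Against the head block its origin is at jig y = -0.120.
- angle_iron: Bystander: a rusty angle-iron offcut, 40 x 40 mm section, 170 mm long, on the table in front of the jig: the next piece, not used now
- tape_measure: Bystander: tape measure standing behind the jig, 62 mm tall
- spring_clamp: Bystander: black spring clamp lying flat behind the jig, 131 mm long
- steel_mug: Bystander: dented steel mug, 90 mm tall, at the table's left edge
- gas_cup_0: Bystander: small pink ceramic cup, 23 mm across, 47 mm tall, standing at the left
- gas_cup_1: Bystander: small pink ceramic cup, 20 mm across, 47 mm tall, standing at the left
- paint_marker: Bystander: dark paint marker, 135 mm long, lying at the near left
- tip_box: Bystander: small pale carton, 45 x 75 x 26 mm, at the near right
Things that resemble listed ones, but are neither listed nor needed, are in the scene too. What is shaped like the tube but green, pink or yellow is not meant.

How it is judged:
By the outcome, as a careful person would: the job done as asked, in the order asked, and still so for the second after the job is handed in, with the robot touching nothing.
It also fails if it takes over 42 s, if anything falls off the work surface, if the arm or the gripper's body presses on something with over 40 N, if the wrist force passes 120 N, or if a joint passes its speed limit or range.

## Working session

There is one attempt and no reset: what is moved stays moved. The work goes in short steps, Python scripts to look and compute and a shell command to move; the robot and the scene stay as the last step left them, time stands still between calls to the robot, and variables do not carry over. Pictures are saved under pics/ and viewed, at most 10 in all, crops included, and the job is handed in when it is done.

```bash
mkdir -p pics; cat > h.py <<'E'
import numpy as np, cv2
from cell import get_state, camera
def snap(name):
    c=camera(name); np.savez(f'pics/{name}.npz',**c); return c
def cloud(c):
    K,R,t=c['K'],c['R'],c['t']; z=c['range_z'].astype(float)
    v,u=np.mgrid[:400,:640]
    P=np.stack([(u-K[0,2])/K[0,0]*z,(v-K[1,2])/K[1,1]*z,z],-1)
    X=(P-t)@R; X[z==0]=np.nan; return X
E
python3 - <<'E'
from h import *
s=get_state(); print(s)
for n in('top','side'):
    c=snap(n); cv2.imwrite(f'pics/{n}0.png',c['color'][:,:,::-1]); print(n,c['K'][0,0],-c['R'].T@c['t'])
E
```

```text
{'time_s': 0.0, 'joint_pos': array([ 1.21442887e+00,  1.24486503e-01,  1.65165213e+00,  3.36598992e-05,
        1.36749760e+00, -8.25985965e-02]), 'qvel': array([ 7.43172496e-05, -4.64192851e-04, -5.14787824e-04, -4.23270897e-04,
       -3.67536945e-03, -2.55791985e-04]), 'effort': array([-1.23839378e-03, -4.17581499e+01, -3.59944153e+01,  7.74961081e-02,
        4.88870731e-02, -1.69290856e-04]), 'ee_pos': array([0.17553109, 0.62519207, 0.21341202]), 'tool_rot': array([-2.38553863e-04,  1.36460666e-01,  9.90644963e-01, -9.93689459e-04]), 'force': array([ 0.64457577, -0.37665822, -0.67124641]), 'torque': array([-0.00202994,  0.0556946 ,  0.02311119]), 'gripper_force': 0.0, 'width': 0.09492902528349206}
top 518.1370712834172 [ 0.32545843 -0.01722985  1.59160639]
side 386.41174031568426 [0.52650001 0.82116024 0.7764599 ]
```

View pics/top0.png

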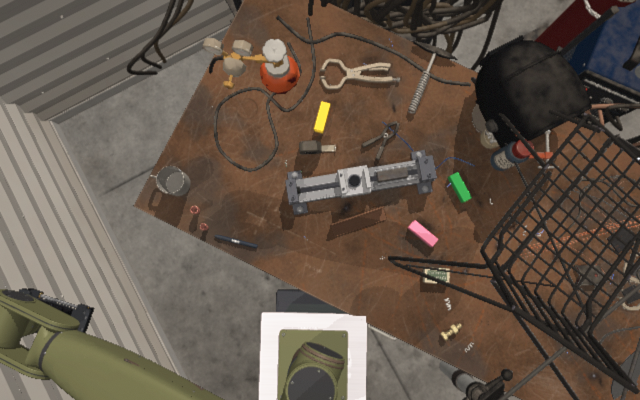

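View pics/side0.png

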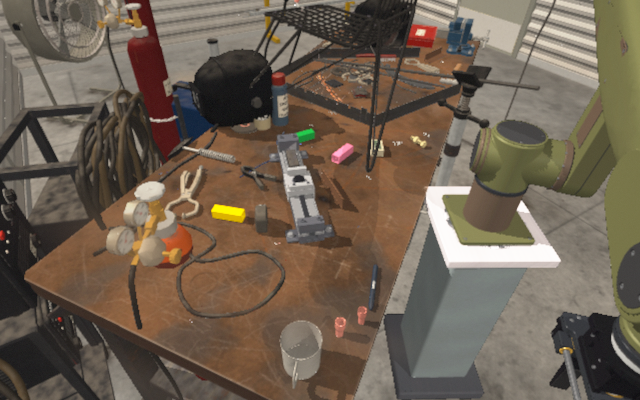

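The jig lies in the top view from (298,190) to (425,172) with the button at about (354,181); in the side view the button is at about (298,181). The yellow, green and pink blocks are decoys. I'll enlarge it and get heights.

```bash
python3 - <<'E'
from h import *
c=dict(np.load('pics/top.npz')); X=cloud(c)
a=cv2.resize(c['color'][140:225,275:450,::-1],(788,383),interpolation=cv2.INTER_CUBIC)
c2=dict(np.load('pics/side.npz'))
cv2.imwrite('pics/crop1.png',a)
b=cv2.resize(c2['color'][125:250,240:350,::-1],(528,600),interpolation=cv2.INTER_CUBIC); cv2.imwrite('pics/crop2.png',b)
print(np.round(X[181,354],3),X[190,298],X[172,425])
m=(X[...,2]>.025)&(X[...,2]<.1); v,u=np.nonzero(m); k=(u>285)&(u<440)&(v>145)&(v<215)
pts=np.stack([u[k],v[k]],1).astype(np.float32)
P=X[v[k],u[k]]
d0=X[172,425]-X[190,298]; th=np.arctan2(d0[1],d0[0]); 
o=X[181,354][:2]; e=d0[:2]/np.hypot(*d0[:2]); n=np.array([-e[1],e[0]])
s=(P[:,:2]-o)@e; w=(P[:,:2]-o)@n
kk=abs(w)<.045
for q in np.arange(-.3,.3,.008):
    j=kk&(abs(s-q)<.004)
    if j.sum(): 
        i=j&(abs(w)<.012)
        print(round(q,3),j.sum(),np.round(np.median(P[i,2])*1e3) if i.any() else '',np.round(P[j,2].max()*1e3),np.round([w[j].min(),w[j].max()],3))
E
```

```text
[ 0.545 -0.112  0.071] [0.51599395 0.05373945 0.0634602 ] [ 0.5755077  -0.32153302  0.07585512]
-0.204 13 63.0 75.0 [-0.035  0.025]
-0.196 65 71.0 75.0 [-0.036  0.033]
-0.188 71 67.0 78.0 [-0.037  0.034]
-0.18 65 68.0 78.0 [-0.036  0.031]
-0.172 68 65.0 77.0 [-0.035  0.033]
-0.164 60 60.0 70.0 [-0.036  0.035]
-0.156 49 33.0 49.0 [-0.035  0.034]
-0.148 47 36.0 44.0 [-0.035  0.035]
-0.14 50 36.0 45.0 [-0.034  0.034]
-0.132 46 34.0 46.0 [-0.034  0.035]
-0.124 50 38.0 48.0 [-0.034  0.035]
-0.116 49 38.0 44.0 [-0.034  0.034]
-0.108 46 36.0 44.0 [-0.033  0.036]
-0.1 50 36.0 41.0 [-0.033  0.035]
-0.092 47 38.0 46.0 [-0.034  0.036]
-0.084 48 36.0 42.0 [-0.033  0.036]
-0.076 52 36.0 46.0 [-0.033  0.037]
-0.068 43 37.0 40.0 [-0.032  0.036]
-0.06 49 35.0 44.0 [-0.033  0.037]
-0.052 49 36.0 44.0 [-0.032  0.037]
-0.044 80 72.0 82.0 [-0.038  0.043]
-0.036 76 75.0 87.0 [-0.038  0.044]
-0.028 68 72.0 82.0 [-0.04   0.043]
-0.02 78 59.0 66.0 [-0.038  0.044]
-0.012 76 67.0 79.0 [-0.037  0.044]
-0.004 78 68.0 77.0 [-0.037  0.043]
0.004 75 71.0 77.0 [-0.038  0.045]
0.012 74 69.0 75.0 [-0.037  0.044]
0.02
[... 304 characters left out ...]
04 ]
0.092 61 65.0 71.0 [-0.029  0.042]
0.1 63 64.0 73.0 [-0.028  0.042]
0.108 60 66.0 73.0 [-0.029  0.041]
0.116 65 65.0 76.0 [-0.028  0.041]
0.124 58 65.0 70.0 [-0.028  0.041]
0.132 63 65.0 75.0 [-0.026  0.042]
0.14 60 65.0 72.0 [-0.027  0.042]
0.148 62 64.0 74.0 [-0.027  0.041]
0.156 57 64.0 71.0 [-0.026  0.042]
0.164 43 62.0 68.0 [-0.027  0.043]
0.172 47 40.0 54.0 [-0.026  0.044]
0.18 50 40.0 50.0 [-0.026  0.042]
0.188 48 39.0 53.0 [-0.026  0.044]
0.196 122 60.0 89.0 [-0.026  0.044]
0.204 69 78.0 87.0 [-0.026  0.044]
0.212 68 80.0 89.0 [-0.026  0.044]
0.22 72 79.0 89.0 [-0.025  0.044]
0.228 66 80.0 88.0 [-0.025  0.043]
0.236 70 81.0 90.0 [-0.025  0.045]
0.244 10 75.0 83.0 [-0.024  0.033]
```

View pics/crop1.png

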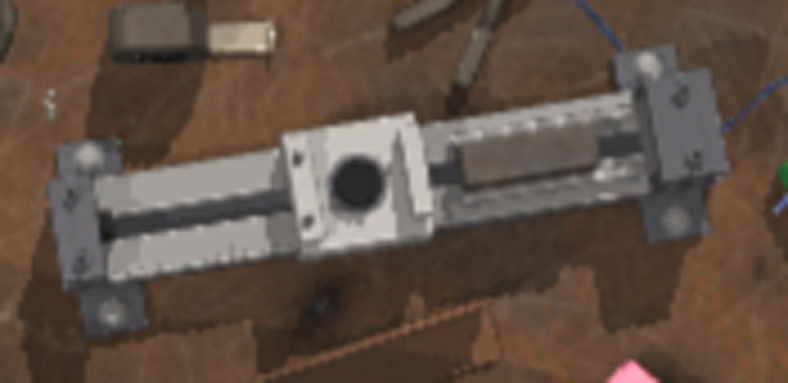

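View pics/crop2.png

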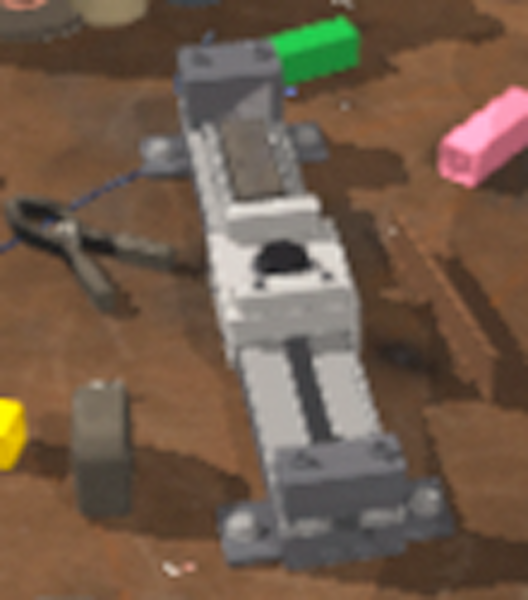

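Top crop: head block right (685,125), end stop left (80,230), tail stop with button (357,183), nose on the right (412,170), ledge on the left (300,185), tube (grey‑brown) at (530,155). The side crop agrees. Candidates for the tube in the top view: grey-brown (393,174), yellow (322,117), green (459,187), pink (422,233). Only the grey-brown one lies dark on the rail in front of the head block, as these crops confirm. Next I'll refine the frame and check obstacles on the arm's way.

```bash
python3 - <<'E'
from h import *
c=dict(np.load('pics/top.npz')); X=cloud(c); K,R,t=c['K'],c['R'],c['t']
o=np.array([.545,-.112]); e=np.array([.0595,-.375]);e/=np.hypot(*e)
for it in range(3):
    n=np.array([-e[1],e[0]])
    s=(X[...,:2]-o)@e; w=(X[...,:2]-o)@n; z=X[...,2]
    ok=(abs(w)<.06)&(z>.028)
    mids=[];ss=[]
    for q in np.arange(-.15,.19,.006):
        if -.06<q<.06: continue
        j=ok&(abs(s-q)<.003); mids.append((w[j].min()+w[j].max())/2); ss.append(q)
    p=np.polyfit(ss,mids,1); print('mid fit',p)
    e=e+p[0]*n; e/=np.hypot(*e); o=o+p[1]*n
n=np.array([-e[1],e[0]]); s=(X[...,:2]-o)@e; w=(X[...,:2]-o)@n
print('o',o,'e',e,'angle of jig +y',np.degrees(np.arctan2(-e[1],-e[0])))
def prof(name,zt,lo,hi,W=.02):
    j=(abs(w)<W)&(s>lo)&(s<hi)&(z>zt)&(z<.1); print(name,np.round(np.percentile(s[j],[1,50,99]),4))
prof('endstop',.05,-.26,-.15);prof('head',.07,.18,.27);prof('tube',.053,.055,.18,.012);prof('nose',.07,.024,.06);prof('ledge',.065,-.06,-.022,.03)
# button by dark pixels on plane z=.069
g=c['color'].max(-1); v,u=np.mgrid[:400,:640]
b=(g<70)&(abs(u-354)<9)&(abs(v-181)<9); uu,vv=u[b].mean(),v[b].mean()
C=-R.T@t; d=R.T@np.linalg.inv(K)@[uu,vv,1]; B=C+d*(.069-C[2])/d[2]; print('button',b.sum(),uu,vv,B,'s,w',(B[:2]-o)@e,(B[:2]-o)@n)
j=(z>.1)&(X[...,0]>.15)&(X[...,0]<.75)&(abs(X[...,1]+.2)<.35)
v,u=np.nonzero(j); 
for y in np.arange(-.5,.15,.05):
    q=X[j][abs(X[j][:,1]-y)<.025]
    if len(q): print(round(y,2),len(q),np.round(q.min(0),2),np.round(q.max(0),2))
E
```

```text
mid fit [0.027197   0.00380621]
mid fit [-4.31316102e-04  2.11761781e-05]
mid fit [-5.95716248e-07 -5.26916225e-09]
o [ 0.54878    -0.11139966] e [ 0.18307492 -0.98309896] angle of jig +y 100.54891669786726
endstop [-0.2017 -0.1842 -0.1635]
head [0.1966 0.2175 0.2413]
tube [0.072  0.1168 0.1607]
nose [0.0319 0.0388 0.0462]
ledge [-0.0438 -0.0355 -0.0266]
button 95 353.9789473684211 180.50526315789475 [ 0.54694304 -0.11192487  0.069     ] s,w 0.00018003910298250013 -0.0019020621218571831
-0.5 1828 [ 0.16 -0.52  0.1 ] [ 0.75 -0.48  0.77]
-0.45 1394 [ 0.15 -0.47  0.2 ] [ 0.46 -0.43  0.81]
-0.4 1226 [ 0.17 -0.42  0.15] [ 0.39 -0.38  0.81]
-0.35 1050 [ 0.2  -0.37  0.1 ] [ 0.33 -0.33  0.81]
-0.3 382 [ 0.24 -0.32  0.1 ] [ 0.32 -0.28  0.81]
-0.25 55 [ 0.31 -0.27  0.1 ] [ 0.32 -0.25  0.17]
```

```bash
python3 -m handwheel '[{"offset":[23,-44,0],"yaw":2},{"offset":[45,-89,0],"yaw":4},{"offset":[68,-133,0],"yaw":6},{"offset":[90,-178,0],"yaw":8},{"offset":[112,-222,0],"yaw":10}]' 0 20
python3 -m handwheel '[{"offset":[23,-44,0],"yaw":2},{"offset":[45,-89,0],"yaw":4},{"offset":[68,-133,0],"yaw":6},{"offset":[90,-178,0],"yaw":8},{"offset":[112,-222,0],"yaw":10}]'
python3 -m handwheel '[{"offset":[23,-44,0],"yaw":2},{"offset":[45,-89,0],"yaw":4},{"offset":[68,-133,0],"yaw":6},{"offset":[90,-178,0],"yaw":6},{"offset":[112,-222,0],"yaw":6}]'
```

```text
time_s: 0.6
ee_pos: [0.288, 0.4018, 0.2141]
tool_rot: [-0.0, 0.049, 0.999, -0.0]
force: [0.9, -0.1, -0.2]
width: 0.0606
gripper_force: 0.0
time_s: 1.1
ee_pos: [0.4, 0.1798, 0.2144]
tool_rot: [0.0, -0.038, 0.999, 0.0]
force: [0.5, 0.7, -1.2]
width: 0.0202
gripper_force: 0.0
time_s: 1.6
ee_pos: [0.512, -0.0424, 0.2143]
tool_rot: [-0.0, -0.09, 0.996, 0.0]
force: [0.7, 0.5, 0.4]
width: 0.0004
gripper_force: 0.0
```

```bash
python3 -m handwheel '[{"offset":[20,-36,-10]},{"offset":[34,-60,-40]},{"offset":[34,-60,-75]},{"offset":[34,-60,-85]},{"offset":[34,-60,-85]}]'
python3 - <<'E'
from h import *
from scipy.spatial.transform import Rotation as Ro
s=get_state(); q=s['tool_rot']; print(s['ee_pos'],np.degrees(np.arctan2(*Ro.from_quat(q[[1,2,3,0]]).as_matrix()[[1,0],1])))
c=camera('wrist'); print(c['tool_from_camera'].round(3).tolist())
a=c['color'][:,:,::-1].copy()
cv2.imwrite('pics/wrist1.png',a); np.savez('pics/wrist1.npz',ee=s['ee_pos'],q=q,**c)
c=snap('side')
cv2.imwrite('pics/side1.png',cv2.resize(c['color'][125:250,240:350,::-1],(528,600),interpolation=cv2.INTER_CUBIC))
E
```

```text
[ 0.51204495 -0.04235228  0.21433487] 100.2764455710101
[[0.001, -0.96, -0.279, 0.077], [1.0, 0.0, 0.001, -0.0], [-0.001, -0.279, 0.96, -0.171], [0.0, 0.0, 0.0, 1.0]]$[0]: bad value
```

View pics/wrist1.png

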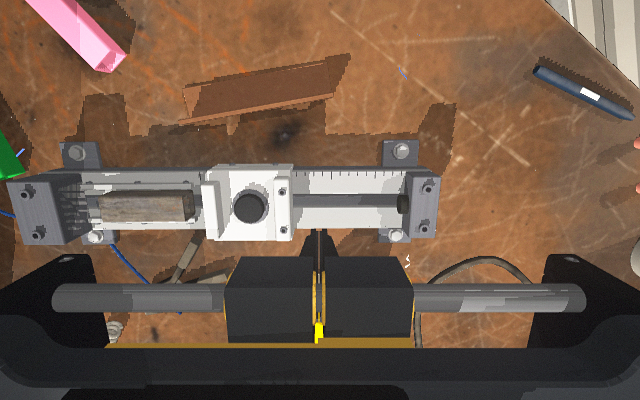

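The wrist view shows the button at (249,207), tail stop (204–292), tube (98–193, 207) and end stop (425,205), and the shut fingertips at (318,235). The move was refused because yaw was missing. I'll cross-check the button with this view.

```bash
python3 - <<'E'
from h import *
from scipy.spatial.transform import Rotation as Ro
d=np.load('pics/wrist1.npz'); Rt=Ro.from_quat(d['q'][[1,2,3,0]]).as_matrix(); T=d['tool_from_camera']; K=d['K']
def pos(u,v,z):
    r=Rt@(T[:3,:3]@np.linalg.inv(K)@[u,v,1]); C=Rt@T[:3,3]+d['ee']; return C+r*(z-C[2])/r[2]
g=d['color'].max(-1)[185:230,228:270]; n,l,st,ce=cv2.connectedComponentsWithStats((g<75).astype(np.uint8))
i=1+st[1:,4].argmax(); print(st[i]); o=np.array([.5488,-.1114]);e=np.array([.1831,-.9831]);n=np.array([.9831,.1831])
for nm,p in dict(button=(228+ce[i][0],185+ce[i][1],.067),tubeN=(192,207,.066),tubeFar=(99,207,.066),head=(83,207,.08),nose=(204,207,.079),ledgeout=(291,190,.075),stop=(409,205,.068)).items():
    P=pos(*p); print(nm,P.round(4),'s,w',((P[:2]-o)@e).round(4),((P[:2]-o)@n).round(4))
E
```

```text
[  6   8  30  29 350]
button [ 0.5442 -0.1116  0.067 ] s,w -0.0006 -0.0046
tubeN [ 0.5599 -0.1724  0.066 ] s,w 0.062 -0.0003
tubeFar [ 0.5778 -0.271   0.066 ] s,w 0.1622 -0.0007
head [ 0.5745 -0.2778  0.08  ] s,w 0.1683 -0.0052
nose [ 0.5526 -0.1554  0.079 ] s,w 0.044 -0.0043
ledgeout [ 0.5196 -0.0699  0.075 ] s,w -0.0462 -0.0211
stop [0.5153 0.0566 0.068 ] s,w -0.1713 -0.0021
```

```bash
python3 -m handwheel '[{"offset":[20,-36,-10],"yaw":0},{"offset":[34,-60,-40],"yaw":0},{"offset":[34,-60,-75],"yaw":0},{"offset":[34,-60,-110],"yaw":0},{"offset":[34,-60,-120],"yaw":0}]'

```

```text
time_s: 2.2
ee_pos: [0.5423, -0.099, 0.0896]
tool_rot: [-0.004, -0.09, 0.996, 0.002]
force: [-0.2, -0.6, -0.3]
width: 0.0008
gripper_force: 0.0
```

```bash
python3 -m handwheel '[{"offset":[0,0,0],"yaw":0},{"offset":[0,0,-5],"yaw":0},{"offset":[0,0,-15],"yaw":0},{"offset":[0,0,-20],"yaw":0},{"offset":[0,0,-20],"yaw":0}]'
python3 - <<'E'
from h import *
c=snap('side')
cv2.imwrite('pics/side1.png',cv2.resize(c['color'][125:250,240:350,::-1],(528,600),interpolation=cv2.INTER_CUBIC))
E
```

```text
time_s: 2.7
ee_pos: [0.5455, -0.1, 0.0743]
tool_rot: [-0.0, -0.09, 0.996, 0.0]
force: [0.4, 0.3, 0.0]
width: 0.0001
gripper_force: 0.0
```

View pics/side1.png

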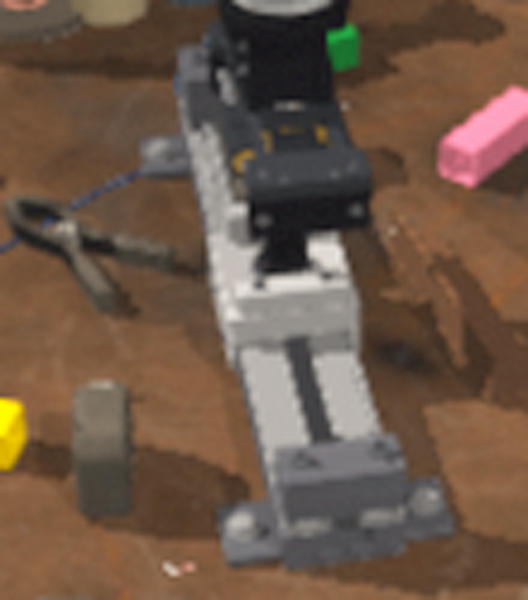

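The side crop shows the fingertip (285,262) over the button, short of the ledge. Press.

```bash
python3 -m handwheel '[{"offset":[0,0,-4],"yaw":0},{"offset":[0,0,-7],"yaw":0},{"offset":[0,0,-10],"yaw":0},{"offset":[0,0,-10],"yaw":0}]'; python3 -m handwheel '[{"offset":[0,0,-1],"yaw":0},{"offset":[0,0,-2],"yaw":0},{"offset":[0,0,-2],"yaw":0}]'
```

```text
time_s: 3.15
ee_pos: [0.5464, -0.1004, 0.0658]
tool_rot: [0.0, -0.09, 0.996, -0.0]
force: [-2.9, 0.1, 7.0]
width: -0.0001
gripper_force: 3.7
time_s: 3.45
ee_pos: [0.5464, -0.1005, 0.0643]
tool_rot: [0.0, -0.09, 0.996, -0.0]
force: [-2.3, -0.2, 7.7]
width: 0.0002
gripper_force: 4.1
```

```bash
python3 -m handwheel '[{"offset":[0,0,-1],"yaw":0},{"offset":[0,0,-2],"yaw":0},{"offset":[0,0,-2],"yaw":0}]'; python3 -m handwheel '[{"offset":[0,0,-1],"yaw":0},{"offset":[0,0,-2],"yaw":0},{"offset":[0,0,-2],"yaw":0}]';
```

```text
time_s: 3.75
ee_pos: [0.5467, -0.1012, 0.0641]
tool_rot: [0.0, -0.09, 0.996, -0.001]
force: [-7.0, -1.3, 15.4]
width: 0.0004
gripper_force: 8.1
time_s: 4.05
ee_pos: [0.5471, -0.1019, 0.064]
tool_rot: [0.0, -0.09, 0.996, -0.002]
force: [-10.3, -2.1, 24.0]
width: 0.0004
gripper_force: 12.4
```

```bash
python3 -m handwheel '[{"offset":[0,2,1],"yaw":0},{"offset":[-1,5,1],"yaw":0},{"offset":[-2,9,1],"yaw":0},{"offset":[-3,14,1],"yaw":0},{"offset":[-4,20,1],"yaw":0}]'
```

```text
time_s: 4.55
ee_pos: [0.5432, -0.082, 0.064]
tool_rot: [0.001, -0.09, 0.996, -0.002]
force: [-8.1, -3.0, 18.9]
width: 0.0
gripper_force: 9.8
```

```bash
python3 -m handwheel '[{"offset":[-2,10,0],"yaw":0},{"offset":[-4,20,0],"yaw":0},{"offset":[-6,30,0],"yaw":0},{"offset":[-8,40,0],"yaw":0},{"offset":[-9,50,0],"yaw":0}]';python3 -m handwheel '[{"offset":[-2,10,0],"yaw":0},{"offset":[-4,20,0],"yaw":0},{"offset":[-6,30,0],"yaw":0},{"offset":[-7,36,0],"yaw":0},{"offset":[-8,40,0],"yaw":0}]'
```

```text
time_s: 5.05
ee_pos: [0.5339, -0.0314, 0.064]
tool_rot: [0.0, -0.09, 0.996, -0.002]
force: [-10.6, -3.1, 22.5]
width: 0.0006
gripper_force: 11.1
time_s: 5.55
ee_pos: [0.5261, 0.0091, 0.064]
tool_rot: [0.001, -0.09, 0.996, -0.001]
force: [-8.7, -3.1, 20.1]
width: 0.0004
gripper_force: 10.4
```

```bash
python3 -m handwheel '[{"offset":[0,3,0],"yaw":0},{"offset":[-1,6,0],"yaw":0},{"offset":[-1,8,0],"yaw":0}]'
```

```text
time_s: 5.85
ee_pos: [0.5248, 0.0169, 0.064]
tool_rot: [0.0, -0.09, 0.996, -0.001]
force: [-10.4, -3.1, 23.5]
width: 0.0003
gripper_force: 11.3
```

```bash
python3 -m handwheel '[{"offset":[0,2,0],"yaw":0},{"offset":[0,4,0],"yaw":0},{"offset":[0,4,0],"yaw":0}]'; python3 -m handwheel '[{"offset":[0,1,0],"yaw":0},{"offset":[0,3,0],"yaw":0},{"offset":[0,3,0],"yaw":0}]'
```

```text
time_s: 6.15
ee_pos: [0.5253, 0.0186, 0.064]
tool_rot: [0.001, -0.091, 0.996, -0.004]
force: [-9.0, -10.5, 19.9]
width: 0.0006
gripper_force: 10.1
time_s: 6.45
ee_pos: [0.5267, 0.0219, 0.0638]
tool_rot: [0.003, -0.09, 0.996, -0.003]
force: [-4.6, -8.9, 14.5]
width: 0.0004
gripper_force: 7.4
```

```bash
python3 -m handwheel '[{"offset":[0,2,-1],"yaw":0},{"offset":[0,3,-1],"yaw":0},{"offset":[0,3,-1],"yaw":0}]'; python3 -m handwheel '[{"offset":[0,2,0],"yaw":0},{"offset":[0,2,0],"yaw":0}]'
```

```text
time_s: 6.75
ee_pos: [0.5264, 0.0264, 0.0612]
tool_rot: [0.003, -0.09, 0.996, -0.002]
force: [1.4, -5.8, 4.4]
width: 0.0006
gripper_force: 3.2
time_s: 6.95
ee_pos: [0.5264, 0.0264, 0.0611]
tool_rot: [0.002, -0.091, 0.996, -0.004]
force: [1.4, -12.7, 8.0]
width: 0.0005
gripper_force: 6.7
```

```bash
python3 -m handwheel '[{"offset":[0,-4,4],"yaw":0},{"offset":[0,-6,14],"yaw":0},{"offset":[0,-6,40],"yaw":0},{"offset":[60,-6,85],"yaw":0},{"offset":[110,-6,130],"yaw":0}]'; python3 -m handwheel '[{"offset":[0,-50,0],"yaw":0},{"offset":[0,-100,0],"yaw":0},{"offset":[0,-150,0],"yaw":0},{"offset":[0,-150,0],"yaw":0}]'
python3 - <<'E'
from h import *
c=snap('top'); X=cloud(c); print(c['t'])
cv2.imwrite('pics/top2.png',cv2.resize(c['color'][140:225,275:450,::-1],(788,383),interpolation=cv2.INTER_CUBIC))
K,R,t=c['K'],c['R'],c['t']; o=np.array([.5488,-.1114]);e=np.array([.1831,-.9831]);n=np.array([.9831,.1831])
s=(X[...,:2]-o)@e; w=(X[...,:2]-o)@n; z=X[...,2]
for q in np.arange(-.21,-.05,.004):
    j=(abs(w)<.03)&(abs(s-q)<.002)&(z<.11)
    i=j&(abs(w)<.01); print(round(q,3),i.sum(),np.round(np.median(z[i])*1e3,1),np.round(np.median(z[j])*1e3,1))
E
```

```text
time_s: 7.45
ee_pos: [0.6008, 0.0241, 0.161]
tool_rot: [-0.002, -0.09, 0.996, 0.0]
force: [1.6, 0.1, 0.5]
width: 0.0002
gripper_force: 0.0
time_s: 7.85
ee_pos: [0.6012, -0.131, 0.1613]
tool_rot: [-0.0, -0.087, 0.996, -0.001]
force: [-0.3, 0.4, -0.2]
width: 0.0004
gripper_force: 0.0
[-0.02880983  0.50082089  1.54524411]
-0.21 10 2.1 1.7
-0.206 6 -0.5 -0.4
-0.202 5 68.1 68.6
-0.198 9 68.1 68.1
-0.194 9 69.8 68.4
-0.19 8 69.7 68.6
-0.186 10 68.3 70.7
-0.182 8 66.2 69.1
-0.178 10 66.5 67.0
-0.174 8 69.0 67.3
-0.17 9 62.0 36.6
-0.166 9 60.0 39.5
-0.162 7 67.6 71.1
-0.158 9 75.3 76.1
-0.154 9 72.8 76.0
-0.15 9 76.0 75.6
-0.146 9 73.4 72.4
-0.142 9 59.0 58.3
-0.138 10 57.8 59.5
-0.134 8 64.2 60.5
-0.13 9 70.4 61.6
-0.126 9 69.3 61.9
-0.122 9 70.7 65.3
-0.118 9 68.3 64.7
-0.114 10 68.1 64.3
-0.11 9 69.7 64.2
-0.106 9 69.0 62.8
-0.102 9 61.3 59.3
-0.098 9 59.8 57.1
-0.094 9 60.5 58.4
-0.09 8 56.8 58.0
-0.086 10 73.5 73.0
-0.082 9 79.9 79.4
-0.078 9 81.0 78.4
-0.074 7 78.2 78.0
-0.07 3 12.9 34.6
-0.066 7 12.2 22.5
-0.062 4 10.6 13.0
-0.058 0 nan 37.2
-0.054 0 nan nan
  return _methods._mean(a, axis=axis, dtype=dtype,
  ret = ret.dtype.type(ret / rcount)
```

View pics/top2.png

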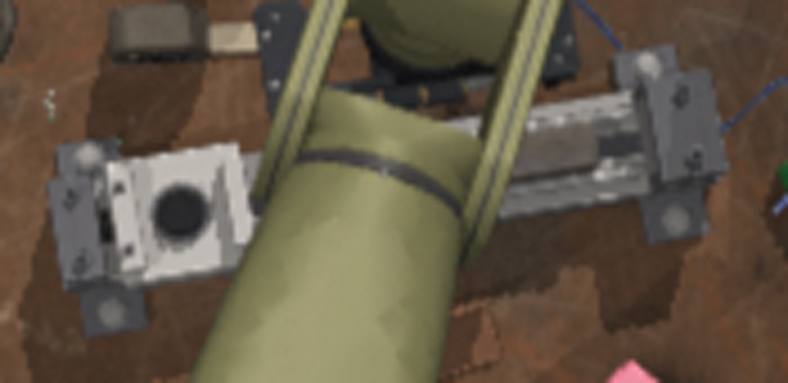

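The crop shows the tail stop at the left with its button up (180,212). The ledge (120,220) is about against the dark rubber at (106,225). I'll measure how far back it is.

```bash
python3 - <<'E'
from h import *
c=dict(np.load('pics/top.npz')); K,R,t=c['K'],c['R'],c['t']; o=np.array([.5488,-.1114]);e=np.array([.1831,-.9831]);n=np.array([.9831,.1831])
g=c['color'].max(-1).astype(float); C=-R.T@t
def pos(u,v,z=.069):
    d=R.T@np.linalg.inv(K)@[u,v,1]; B=C+d*(z-C[2])/d[2]; return ((B[:2]-o)@e).round(4),((B[:2]-o)@n).round(4)
v,u=np.mgrid[:400,:640]; u0,v0=275+180/4.5,140+212/4.5
b=(g<70)&(np.hypot(u-u0,v-v0)<9); print(b.sum(),pos(u[b].mean(),v[b].mean()))
# brightness along the rail line near centre
def px(s,w,z):
    X=np.array([*(o+s*e+w*n),z]); p=K@(R@X+t); return p[:2]/p[2]
for s in np.arange(-.182,-.14,.0015):
    a,bb,cc=[g[int(round(p[1])),int(round(p[0]))] for p in (px(s,0,.06),px(s,.02,.06),px(s,-.025,.06))]; print(round(s,4),a,bb,cc)
E
```

```text
98 (np.float64(-0.1181), np.float64(-0.0024))
-0.182 105.0 89.0 96.0
-0.1805 106.0 105.0 96.0
-0.179 106.0 101.0 107.0
-0.1775 107.0 104.0 107.0
-0.176 107.0 104.0 104.0
-0.1745 100.0 107.0 104.0
-0.173 100.0 107.0 76.0
-0.1715 42.0 115.0 76.0
-0.17 42.0 115.0 89.0
-0.1685 37.0 92.0 89.0
-0.167 37.0 92.0 89.0
-0.1655 61.0 97.0 89.0
-0.164 61.0 97.0 104.0
-0.1625 137.0 133.0 104.0
-0.161 137.0 133.0 143.0
-0.1595 192.0 104.0 143.0
-0.158 192.0 104.0 174.0
-0.1565 191.0 96.0 174.0
-0.155 191.0 96.0 182.0
-0.1535 191.0 123.0 182.0
-0.152 191.0 123.0 193.0
-0.1505 190.0 185.0 193.0
-0.149 188.0 185.0 183.0
-0.1475 170.0 168.0 183.0
-0.146 170.0 168.0 153.0
-0.1445 170.0 168.0 153.0
-0.143 170.0 168.0 167.0
-0.1415 165.0 168.0 167.0
```

```bash
python3 -m handwheel '[{"offset":[-20,45,0],"yaw":0},{"offset":[-45,90,0],"yaw":0},{"offset":[-76,137,0],"yaw":0},{"offset":[-76,137,-30],"yaw":0},{"offset":[-76,137,-60],"yaw":0}]';python3 -m handwheel '[{"offset":[0,0,-10],"yaw":0},{"offset":[0,0,-25],"yaw":0},{"offset":[0,0,-25],"yaw":0}]'
```

```text
time_s: 8.4
ee_pos: [0.5252, 0.014, 0.1019]
tool_rot: [0.001, -0.092, 0.996, 0.0]
force: [0.3, -0.1, 0.3]
width: 0.0003
gripper_force: 0.0
time_s: 8.7
ee_pos: [0.5246, 0.0111, 0.0745]
tool_rot: [-0.002, -0.09, 0.996, 0.0]
force: [0.7, 0.8, -0.0]
width: 0.0005
gripper_force: 0.0
```

```bash
python3 -m handwheel '[{"offset":[0,-5,0],"yaw":0},{"offset":[0,-5,-5],"yaw":0},{"offset":[0,-5,-10],"yaw":0},{"offset":[0,-5,-14],"yaw":0},{"offset":[0,-4,-15],"yaw":0}]';python3 -m handwheel '[{"offset":[0,1,0],"yaw":0},{"offset":[0,3,0],"yaw":0},{"offset":[0,3,0],"yaw":0}]'
```

```text
time_s: 9.2
ee_pos: [0.5273, 0.0058, 0.0641]
tool_rot: [0.001, -0.09, 0.996, -0.001]
force: [-6.2, -2.9, 16.9]
width: 0.0002
gripper_force: 8.8
time_s: 9.5
ee_pos: [0.5277, 0.0077, 0.0642]
tool_rot: [0.002, -0.09, 0.996, -0.002]
force: [-3.1, -5.3, 11.2]
width: 0.0006
gripper_force: 5.5
```

It pushes back with 5 N while the button is down (a free slide gives about 1 N), so the tail stop is on the rubber. Release straight up, then go behind the tube.

```bash
python3 -m handwheel '[{"offset":[0,0,4],"yaw":0},{"offset":[0,0,10],"yaw":0},{"offset":[0,0,30],"yaw":0},{"offset":[0,-10,60],"yaw":0},{"offset":[5,-50,60],"yaw":0}]';python3 -m handwheel '[{"offset":[8,-40,0],"yaw":0},{"offset":[16,-80,0],"yaw":0},{"offset":[16,-80,0],"yaw":0}]'
```

```text
time_s: 10.0
ee_pos: [0.5333, -0.039, 0.1256]
tool_rot: [0.004, -0.092, 0.996, -0.0]
force: [0.9, -0.3, 0.8]
width: 0.0003
gripper_force: 0.0
time_s: 10.3
ee_pos: [0.5474, -0.1239, 0.1215]
tool_rot: [0.0, -0.088, 0.996, -0.001]
force: [0.4, 0.1, -0.4]
width: 0.0004
gripper_force: 0.0
```

```bash
python3 -m handwheel '[{"offset":[3,-10,-30],"yaw":0},{"offset":[5,-17,-60],"yaw":0},{"offset":[5,-17,-71],"yaw":0},{"offset":[5,-17,-71],"yaw":0}]'; python3 -m handwheel '[{"offset":[2,-8,0],"yaw":0},{"offset":[4,-17,0],"yaw":0},{"offset":[5,-25,0],"yaw":0},{"offset":[6,-30,0],"yaw":0},{"offset":[6,-30,0],"yaw":0}]'
```

```text
time_s: 10.7
ee_pos: [0.5498, -0.1359, 0.0477]
tool_rot: [-0.002, -0.09, 0.996, 0.001]
force: [0.5, 0.4, -0.4]
width: 0.0007
gripper_force: 0.0
time_s: 11.2
ee_pos: [0.5583, -0.1683, 0.0509]
tool_rot: [0.001, -0.089, 0.996, -0.0]
force: [0.6, -0.2, -0.1]
width: 0.0004
gripper_force: 0.0
```

```bash
python3 -m handwheel '[{"offset":[1,-5,0],"yaw":0},{"offset":[2,-10,0],"yaw":0},{"offset":[3,-15,0],"yaw":0},{"offset":[4,-20,0],"yaw":0},{"offset":[5,-25,0],"yaw":0}]'; python3 -m handwheel '[{"offset":[1,-3,0],"yaw":0},{"offset":[1,-6,0],"yaw":0},{"offset":[2,-9,0],"yaw":0},{"offset":[2,-11,0],"yaw":0},{"offset":[2,-11,0],"yaw":0}]'
```

```text
time_s: 11.7
ee_pos: [0.5628, -0.1924, 0.0502]
tool_rot: [-0.0, -0.09, 0.996, 0.0]
force: [-0.6, 2.7, 0.7]
width: 0.0004
gripper_force: 1.2
time_s: 12.2
ee_pos: [0.5648, -0.2037, 0.0502]
tool_rot: [0.0, -0.09, 0.996, -0.0]
force: [-0.2, 0.7, 0.0]
width: 0.0002
gripper_force: 0.3
```

```bash
python3 -m handwheel '[{"offset":[0,-2,0],"yaw":0},{"offset":[1,-4,0],"yaw":0},{"offset":[1,-4,0],"yaw":0}]'
```

```text
time_s: 12.5
ee_pos: [0.5658, -0.2075, 0.0502]
tool_rot: [0.0, -0.09, 0.996, -0.0]
force: [-0.8, 0.7, 0.3]
width: 0.0001
gripper_force: 0.5
```

```bash
python3 -m handwheel '[{"offset":[0,-2,0],"yaw":0},{"offset":[1,-3,0],"yaw":0},{"offset":[1,-3,0],"yaw":0}]';  python3 -m handwheel '[{"offset":[0,-2,0],"yaw":0},{"offset":[0,-2,0],"yaw":0}]'
```

```text
time_s: 12.8
ee_pos: [0.5657, -0.2085, 0.0502]
tool_rot: [-0.001, -0.09, 0.996, 0.002]
force: [-4.0, 8.8, 5.8]
width: 0.0003
gripper_force: 4.5
time_s: 13.0
ee_pos: [0.5657, -0.2085, 0.0501]
tool_rot: [-0.001, -0.09, 0.996, 0.004]
force: [-4.6, 14.1, 7.2]
width: 0.0006
gripper_force: 7.6
```

Firm stop at the expected place (14 N, no more motion), so the tube is on the head block. Back off, rise and check.

```bash
python3 -m handwheel '[{"offset":[0,4,0],"yaw":0},{"offset":[-2,15,0],"yaw":0},{"offset":[-4,25,5],"yaw":0},{"offset":[-4,25,50],"yaw":0},{"offset":[-4,25,100],"yaw":0}]';python3 -m handwheel '[{"offset":[-50,0,20],"yaw":0},{"offset":[-100,0,40],"yaw":0},{"offset":[-140,30,60],"yaw":0},{"offset":[-140,80,60],"yaw":0},{"offset":[-140,80,60],"yaw":0}]'
python3 - <<'E'
from h import *
c=snap('side'); d=snap('top')
a=cv2.resize(c['color'][125:250,240:350,::-1],(396,450),interpolation=cv2.INTER_CUBIC)
b=cv2.resize(d['color'][140:225,275:450,::-1],(404,450)[:1]+(196,),interpolation=cv2.INTER_CUBIC)
out=np.zeros((450,800,3),np.uint8); out[:,:396]=a; out[:196,396:]=b; cv2.imwrite('pics/end.png',out)
X=cloud(d); o=np.array([.5488,-.1114]);e=np.array([.1831,-.9831]);n=np.array([.9831,.1831])
s=(X[...,:2]-o)@e; w=(X[...,:2]-o)@n; z=X[...,2]
for q in np.arange(-.18,.2,.004):
    j=(abs(w)<.012)&(abs(s-q)<.002)&(z<.11)
    if j.any() and (q<-.07 or q>.09): print(round(q,3),int(np.median(z[j])*1e3),end='; ')
E
```

```text
time_s: 13.5
ee_pos: [0.5608, -0.1859, 0.1488]
tool_rot: [-0.002, -0.09, 0.996, 0.001]
force: [1.1, -0.3, 0.7]
width: 0.0004
gripper_force: 0.0
time_s: 14.0
ee_pos: [0.4219, -0.1046, 0.2118]
tool_rot: [0.002, -0.091, 0.996, -0.0]
force: [0.4, -0.5, 0.5]
width: 0.0003
gripper_force: 0.0
-0.18 67; -0.176 67; -0.172 67; -0.168 57; -0.164 62; -0.16 75; -0.156 74; -0.152 76; -0.148 74; -0.144 56; -0.14 57; -0.136 59; -0.132 65; -0.128 71; -0.124 68; -0.12 70; -0.116 71; -0.112 71; -0.108 68; -0.104 63; -0.1 61; -0.096 58; -0.092 57; -0.088 61; -0.084 77; -0.08 78; -0.076 80; -0.072 73; 0.092 18; 0.096 13; 0.1 14; 0.104 11; 0.108 40; 0.112 66; 0.116 67; 0.12 66; 0.124 67; 0.128 65; 0.132 65; 0.136 66; 0.14 66; 0.144 64; 0.148 67; 0.152 67; 0.156 65; 0.16 67; 0.164 65; 0.168 64; 0.172 64; 0.176 67; 0.18 65; 0.184 68; 0.188 65; 0.192 66; 0.196 70;
```

View pics/end.png

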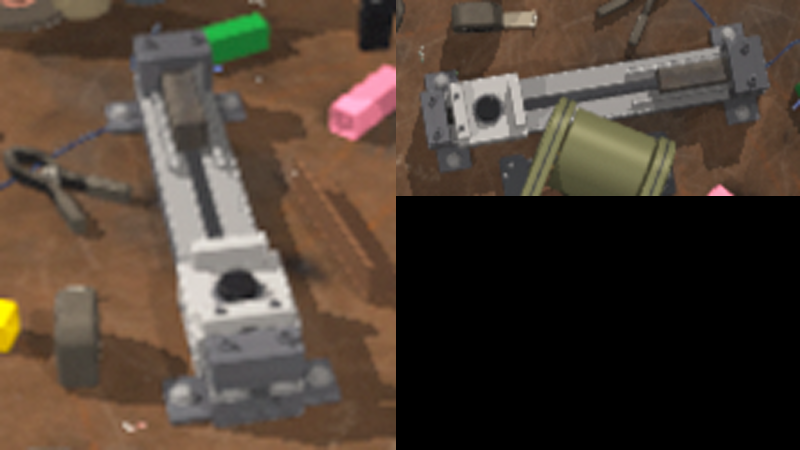

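The tube (185,110 in the side part) is flat against the head block. The tail stop (240,290) is back at the end stop with its button up, and the bystanders haven't moved.

```bash
python3 -c "from cell import finish_job; print(finish_job())"
```

```text
the job is handed in; nothing more can be done
None
```

The job is handed in after about 14 s of robot time: the tail stop is locked back on the rubber end stop with its button up, the tube lies flat against the head block, and the bystanders in the final views look unmoved.

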